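# Clip a stone slab on the inspection stage

## Task

Hold the spring clip open by pressing its thumb tab down with one fingertip, and with the other fingertip push the stone slab along its guide, beneath the clip's raised toe, until it is home against the end stop. Then take the hand away so that the clip closes on the slab. Only press and push: do not pick up or lift the slab, and leave the other things around the stage where they are.

Things in the scene. Friction and masses are not known exactly. Their poses are not given: they have to be found in the camera images.
- stage: Camera-microscope stage fixed on the counter: grey plate 20 mm thick. Frame: origin on the counter (z = 0; plate top z = 20 mm), z up; the plate spans x -110 to 160, y -130 to 120 mm. The slab's guide runs along y: two aluminium rails 4 mm high, inner faces at x = 0 and x = -40 mm, from y = 100 mm (open end) to the end stop at y = -18 mm. The slab is pushed towards -y
- guide_end (a point): middle of the end stop's face (looking to the stage's +y), at plate height: x = -20, y = -18, z = 20 mm in the stage's frame; the stop is 6 mm high
- hinge (a point): middle of the clip's hinge axis (along the stage's y), behind the guide's back rail: x = 18, y = 0 in the stage's frame, 3 mm above the plate; two lugs 7 mm high hold it (x 12 to 24, y -12 to 12 mm)
- pillar_top (a point): top of the fixed steel pillar (22 mm diameter, clamp 40 mm wide near its top) at x = 130, y = -100 mm in the stage's frame, 270 mm above the counter. Its boom runs to the stage's -y and carries the camera head, swung aside, at x = 130, y = -250 mm: 63 mm diameter, 150 to 283 mm above the counter
- clip (a joint): spring clip, a steel lever rocking on its hinge: 0 = at rest, toe down; grows as the thumb tab is pressed, up to 0.42 rad. Toe underside above the plate: 5 mm at 0, 10 mm at about 0.19, 11 mm at 0.23, 15 mm at 0.40, so the 10 mm slab passes from about 0.22 on. The press takes under 1 N at first and 5 N fully down; let go, the clip springs back by itself
- thumb_tab (a point): middle of the top face of the thumb tab, a steel plate 26 mm (x) by 54 mm (y), 3 mm thick, moving with the clip. At rest it slopes up away from the hinge at 0.40 rad, this point at x = 43, y = 15, 15 mm above the plate. Pressed by 0.40 rad it is level, top 4.5 mm above the plate; at 0.25 rad about 8.5 mm. The tab spans stage y -12 to 42 mm; a tip may press anywhere on it and slide along it
- toe (a point): underside of the clip's rounded toe (8 mm across, 12 mm wide along the guide), which reaches over the guide: at x = -8, y = 0 in the stage's frame, 5 mm above the plate at rest; moves with the clip. Its arm is 16 mm high above the plate at rest. The slab cannot pass the toe unless the tab is held down
- slab_centre (a point): centre of the polished, banded stone slab, loose, about 50 g: 38 mm across the guide (x), 46 mm along it (y), 10 mm thick; the centre is 5 mm above the plate. It starts flat in the guide, on the +y side of the toe, its axes those of the stage. Home against the stop its centre is at y = 5 mm in the stage's frame and the toe rests on its top
- slab: the same slab; origin at the centre of its underside
- tower: loose amber crystal point standing on the counter, 36 mm across, 85 mm high; origin under its centre
- dish: loose white dish of tumbled stones on the counter, 84 mm across, 28 mm high; origin under its centre
- slice: loose round agate slice lying on the counter, 80 mm across, 8 mm thick; origin under its centre
- loupe: loose folding loupe lying on the stage plate, 58 x 26 mm, 16 mm high; origin under the lens, its case reaches 45 mm to its -x
Things that resemble listed ones, but are neither listed nor needed, are in the scene too. Leave any red look-alike of the slab alone.

How it is judged:
By the outcome, as a careful person would: the job done as asked, in the order asked, and still so for the second after the job is handed in, with the robot touching nothing.
It also fails if it takes over 48 s, if anything falls off the work surface, if the arm or the gripper's body presses on something with over 40 N, if the wrist force passes 120 N, or if a joint passes its speed limit or range.

## Robot

A 6-joint arm with a two-finger parallel gripper is mounted at the origin on the work surface. World frame = base frame: x ahead of the robot, y to its left, z up, the work surface at z = 0. Lengths are in m, angles in rad, forces in N, time in s.
With the tool pointing down it reaches from about 0.325 to 1 m from the base axis. Payload 5.1 kg.
Tool frame: the origin (TCP) lies at the very end of the fingers, on their centre line; the grasp point (between the pads) lies hold_point_z behind it (hold_point_z is the distance from the TCP to the grasp point, in m); z points along the fingers, y is the line along which they close (so a half turn about z gives the same grasp; the last joint's range is limited). The gripper opens to 85 mm and grips with 20 to 120 N. Pads are 22 mm wide; open, the fingers measure 114 mm over their backs; the gripper's body (76 mm by 85 mm) begins 54 mm behind the grasp point. The pads swing forward as they close: fully open they stand 13 mm farther back than shut.
Start: joints at [-1.302, 0.124, 1.65, -0, 1.367, -0.083], TCP at [0.224, -0.61, 0.231] pointing down, gripper open.
Joint ranges: [-2.61, 2.61], [-1.02, 2.33], [0.03, 2.71], [-1.35, 4.49], [0.32, 2.68], [-2.91, 2.91]. Speed limits (rad/s): [2.57, 2.57, 3.14, 3.14, 3.14, 3.14].

## Interface

Orientations are given as [roll, pitch, yaw] about the fixed x, y, z axes, in that order (R = Rz(yaw) Ry(pitch) Rx(roll)).
In Python, from workcell import observe, capture, camera_params, hand_in, cut_out, hold_point_z gives the robot as it stands.
- The arm moves only by the shell command python3 -m inch 'ROWS'. ROWS is a JSON object of lists of equal length, an entry for each row: "jaw": the finger opening in cm, from 0 to 8.54; "slide": the shift along the tool's x, y, z in cm, a list of three; "delta_rot": the turn, a rotation vector about the tool's x, y, z in rad, a list of three. A call has 1 to 12 rows; each row shifts and turns the commanded pose from where the row before left it, along the tool's axes as they then stand; what a row does not reach is not made up. A row lasts 1/10 s, in which the tool goes at most 50 mm and 8.59 degrees, less where a joint would pass 70% of its speed; a pose out of reach is approached as far as the arm can. A call is refused whole if a number of a shift passes 5 or a number of a turn 0.15, either way. A call with a gripper value outside its range is refused whole. The fingers move at their own pace and stop on an object; the grip force is fixed at half the most. Time passes only in rows, so rows that do not move let the fingers close. It gives the time, the measured TCP pose, the force, the opening and the grip force at its end, in the units of the state.
- observe(): the state, without advancing time (a new reading comes with each control period).
- capture(name): name is "scene" or "top" or "wrist"; returns the picture (384x512x3 uint8, blue, green, red); there is no depth.
- camera_params(name): a dict with "fx", "fy", "cx", "cy" (pixels), "pose" (4x4, takes a point from camera to world coordinates). Camera axes: x right, y down, z forward; pixel columns grow to the right and rows downward; lengths in m; the calibration is good to about 2 mm. A picture is of the moment at which its call begins: read the wrist's pose just before it. camera_params takes no time and is no camera call; for the wrist camera it gives the pose at the moment of the call.
- hand_in(): hands the job in; it is judged then, once.
Trained networks look in the newest picture that a camera, given by its name, has taken for a name from the list of things; names that differ only in an ending like _2 or _b are one class to them, and where a whole thing is asked for, a point or a joint stands for the part that bears it (a point fixed in the world has none). Each returns a list of dicts, best first, with "p" (0 to 1); they miss things now and then, are a little off and sometimes report something else, mostly with a low value. They report only what shows in the picture. A call takes as long as a camera call. They do not tell look-alikes from the thing itself.
- cut_out(camera, query): "region" (384x512 bool, what is visible of it) and "box" ([left, top, right, bottom] in pixels, round what is visible of it).
The state is a dict: "time": time; "joint_pos": joint angles; "joint_velocities": joint speeds; "effort": joint torques, N m; "ee_pos": TCP position; "ee_rot": TCP orientation; "contact_force": force on the tool from outside, world axes, zero at the start; "wrist_torque": the same for the moment, N m; "width": opening from 0.0 (shut) to 1.0 (fully open); "finger_force": force on a finger pad.
Only numpy, scipy, OpenCV 4.12 (cv2) and the standard library are available. Lean on these libraries where they do the work, as an engineer would, in place of code of your own. Each camera call takes 0.05 s, during which the arm holds its last target. There are 200 camera calls.

## Working session

There is one attempt and no reset: what is moved stays moved. The work goes in short steps, Python scripts to look and compute and a shell command to move; the robot and the scene stay as the last step left them, time stands still between calls to the robot, and variables do not carry over. Pictures are saved under pics/ and viewed, at most 11 in all, crops included, and the job is handed in when it is done.

```bash
mkdir -p pics; ls
cat > h.py <<'E'
import numpy as np, cv2, json
from workcell import *
from scipy.spatial.transform import Rotation as Ro
def px2w(cam,u,v,z,P=None):
    P=P or camera_params(cam); T=np.array(P["pose"])
    d=T[:3,:3]@np.array([(u-P["cx"])/P["fx"],(v-P["cy"])/P["fy"],1]); o=T[:3,3]
    return o+d*(z-o[2])/d[2]
def w2px(cam,p,P=None):
    P=P or camera_params(cam); T=np.array(P["pose"]); q=T[:3,:3].T@(np.array(p)-T[:3,3])
    return np.array([P["fx"]*q[0]/q[2]+P["cx"],P["fy"]*q[1]/q[2]+P["cy"]])
E
python3 - <<'E'
from h import *
print(hold_point_z, observe())
ims=[]
for c in ["top","scene"]:
    im=capture(c); cv2.imwrite(f"pics/{c}0.png",cv2.resize(im,None,fx=1.56,fy=1.56))
    P=camera_params(c); print(c,P["fx"],np.round(P["pose"],3).tolist())
    for q in ["stage","slab","thumb_tab","toe","tower","dish","slice","loupe"]:
        for r in cut_out(c,q)[:3]:
            ys,xs=np.nonzero(r["region"]); print(q,round(r["p"],2),r["box"],xs.mean().round(1),ys.mean().round(1),px2w(c,xs.mean(),ys.mean(),.025).round(3))
E
```

```text
pics
0.0187 {'time': 0.0, 'joint_pos': array([-1.30159708e+00,  1.24513989e-01,  1.65165890e+00, -1.23613079e-05,
        1.36752900e+00, -8.25898972e-02]), 'joint_velocities': array([-0.00078525, -0.00044587, -0.00022825,  0.00103438,  0.00010555,
        0.00015722]), 'effort': array([ 9.76991141e-04, -4.23610103e+01, -3.65452945e+01,  8.22162997e-05,
        6.92911810e-03, -1.93949155e-06]), 'ee_pos': array([ 0.22378794, -0.60960898,  0.23005621]), 'ee_rot': array([-3.13948961e+00, -1.61942842e-04,  3.51791482e-01]), 'contact_force': array([0.99892642, 0.18892506, 0.40947214]), 'wrist_torque': array([-0.06045692, -0.00360411,  0.03482999]), 'finger_force': 0.0, 'width': 1.0022649957835266}
top 486.34882784498126 [[-0.009, -0.994, 0.11, 0.44], [-1.0, 0.009, -0.004, 0.064], [0.003, -0.11, -0.994, 1.271], [0.0, 0.0, 0.0, 1.0]]
slab 0.7 [261.6, 203.8, 279.8, 222.1] 268.3 213.2 [0.507 0.041 0.025]
slab 0.63 [282.3, 108.7, 298.6, 125.5] 289.4 117.8 [ 0.756 -0.017  0.025]
slab 0.6 [194.4, 267.5, 211.3, 286.5] 203.6 275.9 [0.35  0.206 0.025]
thumb_tab 0.86 [269.4, 184.0, 300.4, 213.6] 28
[... 798 characters left out ...]
 312.1] 273.3 300.3 [ 0.772 -0.022  0.025]
slab 0.54 [272.0, 163.4, 284.1, 177.4] 278.4 171.7 [0.373 0.196 0.025]
slab 0.49 [244.5, 214.5, 260.6, 220.2] 251.1 216.6 [0.51  0.04  0.025]
thumb_tab 0.56 [233.9, 218.7, 260.7, 236.8] 243.6 231.0 [ 0.549 -0.     0.025]
toe 0.66 [234.4, 217.8, 255.8, 239.0] 243.2 230.9 [ 0.548 -0.001  0.025]
tower 0.54 [204.3, 174.5, 219.5, 197.4] 210.9 185.4 [ 0.341 -0.017  0.025]
tower 0.42 [241.5, 210.9, 262.4, 221.2] 251.7 216.4 [0.51  0.042 0.025]
dish 0.9 [145.8, 206.8, 176.4, 234.0] 160.9 216.4 [ 0.401 -0.187  0.025]
slice 0.72 [285.1, 196.8, 312.2, 216.8] 297.0 206.6 [0.531 0.174 0.025]
loupe 0.54 [244.6, 211.9, 264.2, 220.0] 251.1 216.7 [0.51  0.04  0.025]
```

Run:
```python
import cv2
im=cv2.imread("pics/top0.png")
a=cv2.imread("pics/top0.png"); s=1.56
c=a[int(95*s):int(295*s),int(185*s):int(450*s)]
cv2.imwrite("pics/top0c.png",cv2.resize(c,(795,600),interpolation=cv2.INTER_CUBIC))
```

```text
(no output)
```

View pics/top0c.png

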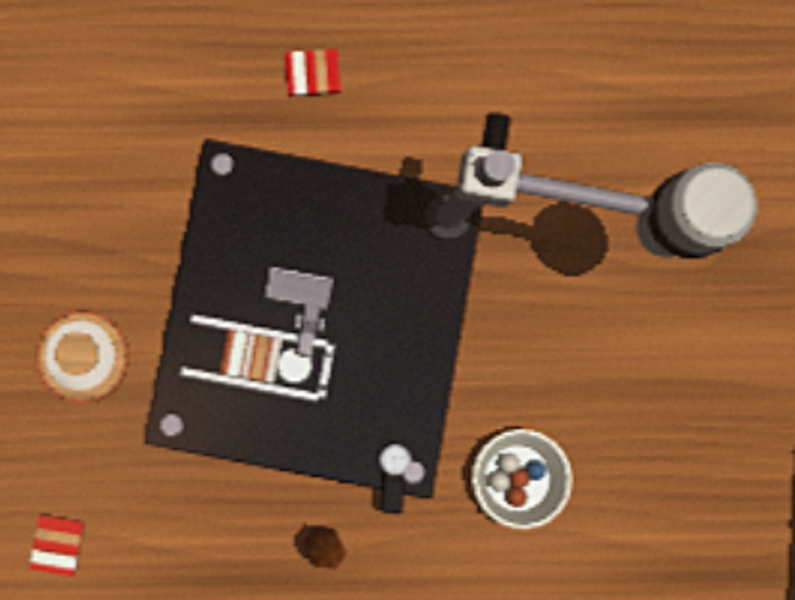

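View pics/scene0.png

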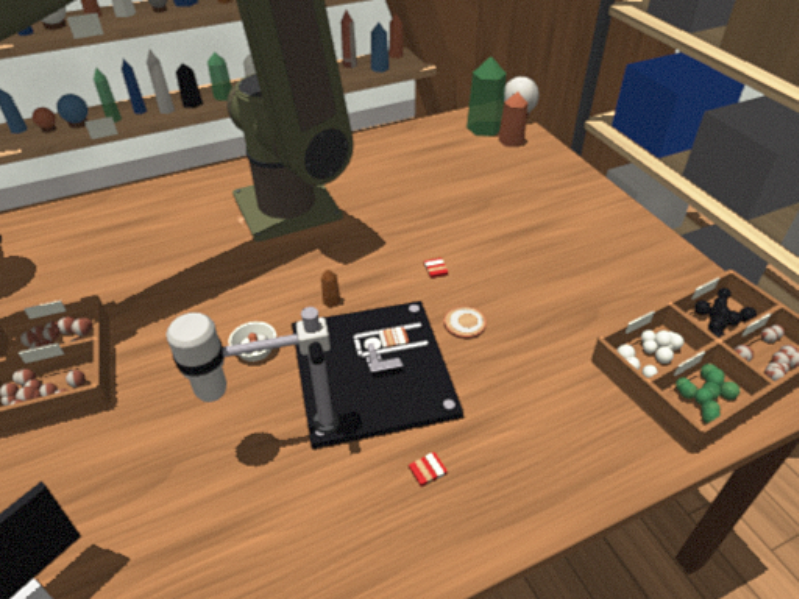

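Top crop (3× from pixel 185,95): the stage plate is black, the guide rails run from (190,320) to (330,345), and the clip tab is at (300,287). There are three slab candidates:
- Red ones lie on the counter at crop (313,72) and (57,545). Those are the look-alikes.
- The brown and white banded one at (250,357) lies between the rails. It matches the description, so it is the real slab.

I'll fit the stage pose and move the wrist camera over it.

Run:
```python
from h import *
C=[((205,140),(160,120)),((145,443),(-110,120)),((433,497),(-110,-130))]
W=np.array([px2w("top",185+u/3,95+v/3,.02)[:2] for (u,v),_ in C]); S=np.array([s for _,s in C])/1000
a=W-W.mean(0); b=S-S.mean(0)
phi=np.arctan2((b[:,0]*a[:,1]-b[:,1]*a[:,0]).sum(),(a*b).sum()); R=np.array([[np.cos(phi),-np.sin(phi)],[np.sin(phi),np.cos(phi)]])
o=W.mean(0)-R@S.mean(0); print(phi,o,(S@R.T+o-W).round(4).tolist())
T=np.array(camera_params("wrist")["pose"]); s=observe(); Rt=Ro.from_euler("xyz",s["ee_rot"]).as_matrix()
print("cam in tool",(Rt.T@(T[:3,3]-s["ee_pos"])).round(3),(Rt.T@T[:3,:3]).round(3).tolist(),camera_params("wrist")["fx"])
g=R@[.012,.06]+o; print("target",g,"tool slide",(Rt.T@np.r_[g-s["ee_pos"][:2],0]).round(3))
```

```text
-0.19525900536638374 [ 0.51654155 -0.00796998] [[0.0024, 0.0008], [-0.0008, 0.0002], [-0.0016, -0.001]]
cam in tool [ 0.068 -0.001 -0.143] [[0.0, -0.963, -0.27], [1.0, 0.001, -0.0], [0.001, -0.27, 0.963]] 324.5792831665158
target [0.53995476 0.04856162] tool slide [ 0.524 -0.51   0.   ]
```

```bash
python3 -m inch '{"jaw":[8.5,8.5,8.5,8.5,8.5,8.5,8.5,8.5,8.5,8.5],"slide":[[3.5,-3.4,0],[3.5,-3.4,0],[3.5,-3.4,0],[3.5,-3.4,0],[3.5,-3.4,0],[3.5,-3.4,0],[3.5,-3.4,0],[3.5,-3.4,0],[3.5,-3.4,0],[3.5,-3.4,0]],"delta_rot":[[0,0,0],[0,0,0],[0,0,0],[0,0,0],[0,0,0],[0,0,0],[0,0,0],[0,0,0],[0,0,0],[0,0,0]]}'
python3 -m inch '{"jaw":[8.5,8.5,8.5,8.5,8.5,8.5,8.5,8.5,8.5,8.5],"slide":[[3.5,-3.4,0],[3.5,-3.4,0],[3.5,-3.4,0],[3.5,-3.4,0],[3.5,-3.4,0],[0,0,0],[0,0,0],[0,0,0],[0,0,0],[0,0,0]],"delta_rot":[[0,0,0],[0,0,0],[0,0,0],[0,0,0],[0,0,0],[0,0,-0.14],[0,0,-0.14],[0,0,-0.14],[0,0,0],[0,0,0]]}'
python3 - <<'E'
from h import *
im=capture("wrist"); cv2.imwrite("pics/w1r.png",im); cv2.imwrite("pics/w1.png",cv2.resize(im,(800,600),interpolation=cv2.INTER_CUBIC))
P=camera_params("wrist"); json.dump({k:(np.array(v).tolist()) for k,v in P.items()},open("P1.json","w"))
s=observe(); print(s["ee_pos"],s["ee_rot"],s["contact_force"],s["width"])
for q in ["slab","thumb_tab"]:
    for r in cut_out("wrist",q)[:3]: print(q,r["p"],r["box"])
E
```

```text
time: 1.9
ee_pos: [0.4359, -0.1686, 0.2318]
ee_rot: [3.141, -0.001, 0.352]
contact_force: [-0.1, -1.2, -0.2]
width: 0.996
finger_force: 0.0
time: 2.9
ee_pos: [0.5411, 0.0495, 0.2314]
ee_rot: [3.141, -0.0, 0.769]
contact_force: [-0.3, 0.2, 0.2]
width: 0.996
finger_force: 0.0
[0.54105303 0.04938226 0.23140674] [ 3.14151907e+00 -1.37617472e-04  7.69149826e-01] [0.31980847 0.03085075 0.8862313 ] 0.9899221978733936
slab 0.86 [14.1, 157.7, 69.8, 208.8]
slab 0.65 [412.6, 27.3, 469.2, 86.8]
slab 0.62 [213.0, 163.5, 260.0, 215.8]
thumb_tab 0.76 [260.3, 154.7, 325.2, 223.9]
```

View pics/w1.png

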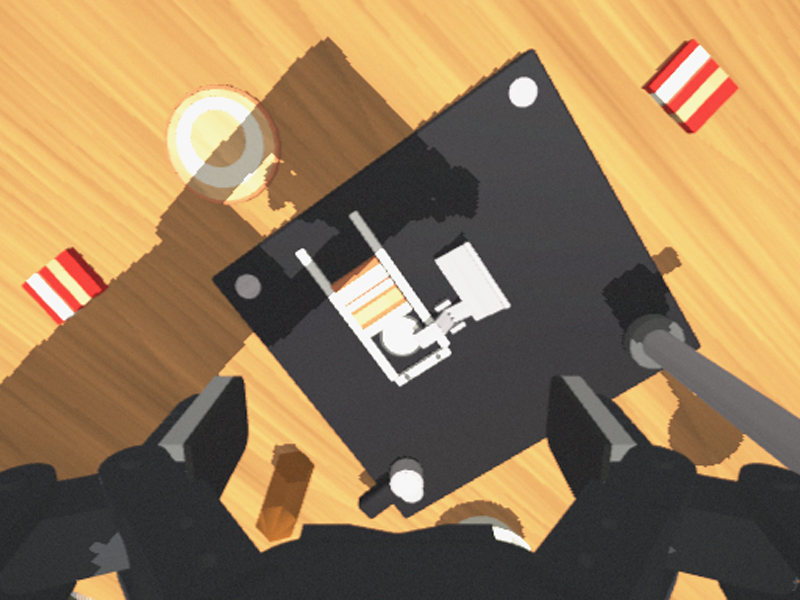

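Wrist view: the plate corners are at (533,50), (215,277), (407,517) and (699,345). The true slab is in the guide at about (370,295), the tab at (472,280), and the toe near (405,335). The red look-alikes lie off the plate at (65,287) and (690,85). Next I'll fit the stage pose and check it in one enlarged overlay.

```bash
cat >> h.py <<'E'
def st(phi,o,p):
    c,s=np.cos(phi),np.sin(phi); return np.array([c*p[0]-s*p[1]+o[0],s*p[0]+c*p[1]+o[1],p[2]])
E
python3 - <<'E'
from h import *
from scipy.optimize import least_squares
P=json.load(open("P1.json"))
C=[((533,50),(160,120,20)),((215,277),(-110,120,20)),((407,517),(-110,-130,20)),((699,345),(160,-130,20))]
f=lambda v:np.concatenate([w2px("wrist",st(v[0],v[1:],np.array(s)/1000),P)-np.array(p)*.64 for p,s in C])
r=least_squares(f,[-.195,.516,-.008],loss="soft_l1"); print(r.x,r.fun.round(1)); v=r.x; json.dump(v.tolist(),open("st.json","w"))
im=cv2.imread("pics/w1r.png"); x0,y0,k=180,125,5; big=cv2.resize(im[y0:y0+120,x0:x0+160],None,fx=k,fy=k,interpolation=cv2.INTER_CUBIC)
def ln(a,b,c):
    q=[tuple(int(t) for t in ((w2px("wrist",st(v[0],v[1:],np.array(p)/1000),P)-[x0,y0]+.5)*k)) for p in (a,b)]; cv2.line(big,*q,c,1)
ln((0,100,24),(0,-18,24),(0,255,0)); ln((-40,100,24),(-40,-18,24),(0,255,0)); ln((-40,-18,26),(0,-18,26),(0,255,0))
for y in range(10,81,10): ln((-39,y,30),(-1,y,30),(255,0,0) if y!=50 else (0,0,255))
T=lambda x,y:(x,y,35+(x-43)*.4228)
for a,b in [((31,-12),(31,42)),((31,42),(55,42)),((55,42),(55,-12)),((55,-12),(31,-12))]: ln(T(*a),T(*b),(255,255,0))
cv2.imwrite("pics/w1c.png",big)
E
```

```text
[-0.19520365  0.51887456 -0.00439174] [ 0.5 -4.5 -3.7  0.7 -0.6  1.7  3.7  0.4]
```

View pics/w1c.png

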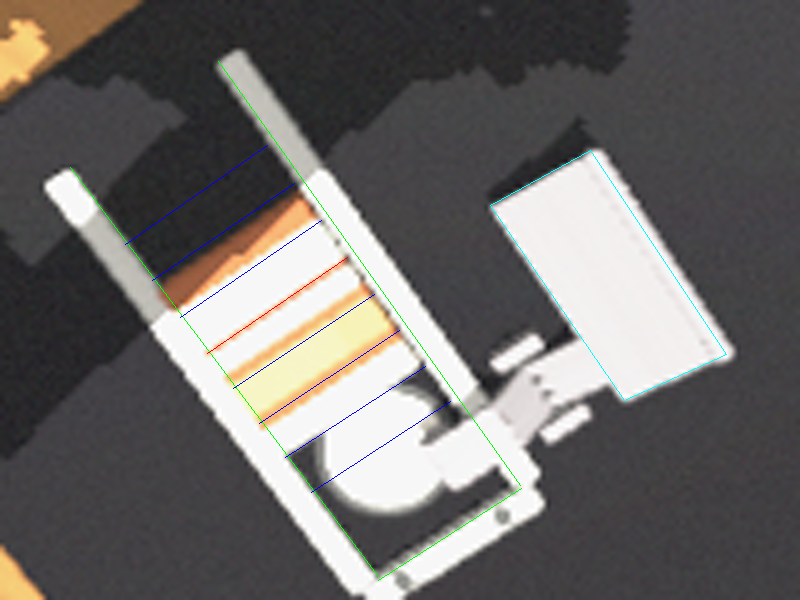

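The overlay agrees to about 1 mm. The slab's +y edge is at stage y ≈ 67 and its -y edge at ≈ 21, on the +y side of the toe. Next I'll work out the approach.

```bash
cat >> h.py <<'E'
def plan(sx,sy,z,yaw_add=0):
    v=json.load(open("st.json")); s=observe(); Rt=Ro.from_euler("xyz",s["ee_rot"]).as_matrix()@Ro.from_euler("z",yaw_add).as_matrix()
    g=st(v[0],v[1:],(sx/1000,sy/1000,z/1000)); return (Rt.T@(g-s["ee_pos"])*100).round(2)
def where():
    v=json.load(open("st.json")); s=observe(); d=s["ee_pos"][:2]-v[1:]; c,n=np.cos(v[0]),np.sin(v[0])
    return np.r_[c*d[0]+n*d[1],-n*d[0]+c*d[1],s["ee_pos"][2]]*1000, s["contact_force"]
E
python3 -c "
from h import *
print(plan(12,61.5,55,.02)); v=json.load(open('st.json'));s=observe()
c=np.cos(v[0]);n=np.sin(v[0])
y=s['ee_rot'][2]-.02; print('stage -y dir in tool', Ro.from_euler('xyz',[np.pi,0,y]).as_matrix().T@np.array([n,-c,0]), 'd angle',y-np.pi/2-v[0])"
```

```text
[ 0.4  -0.21 17.64]
stage -y dir in tool [-8.10603108e-01  5.85595937e-01  7.17148190e-17] d angle -0.6256150396759681
```

```bash
python3 -m inch '{"jaw":[6.7,6.7,6.7,6.7,6.7,6.7,6.7,6.7,6.7],"slide":[[0,0,0],[0.4,-0.2,2],[0,0,3.5],[0,0,3.5],[0,0,3],[0,0,2.5],[0,0,2],[0,0,1.1],[0,0,0]],"delta_rot":[[0,0,0.02],[0,0,0],[0,0,0],[0,0,0],[0,0,0],[0,0,0],[0,0,0],[0,0,0],[0,0,0]]}'
python3 - <<'E'
from h import *
im=capture("wrist"); cv2.imwrite("pics/w2.png",cv2.resize(im,(800,600),interpolation=cv2.INTER_CUBIC)); print(where())
s=observe();Rt=Ro.from_euler("xyz",s["ee_rot"]).as_matrix()
for y in (-.0395,.0395): print(w2px("wrist",s["ee_pos"]+Rt@[0,y,-.005])/.64)
E
```

```text
time: 3.95
ee_pos: [0.5413, 0.0536, 0.0536]
ee_rot: [-3.139, 0.003, 0.751]
contact_force: [-0.2, 1.0, -0.4]
width: 0.783
finger_force: 0.0
(array([11.83573839, 61.48717324, 55.08612435]), array([ 0.05016133, -0.19488859,  0.13716766]))
[266.51802719 391.65536631]
[531.67355702 391.83639748]
```

View pics/w2.png

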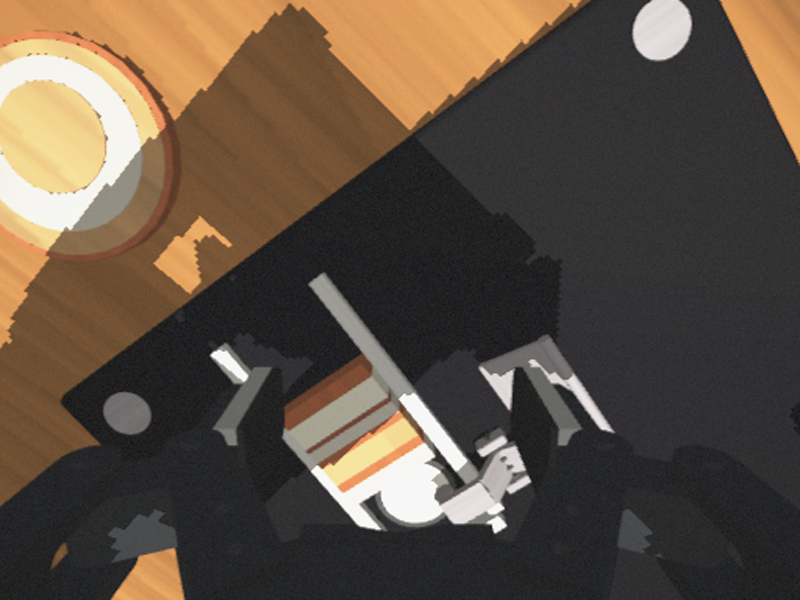

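The left tip is past the slab's +y (dark brown) end and the right tip is over the tab's upper half, as planned. Next I'll press down in steps and watch the force.

```bash
python3 -m inch '{"jaw":[6.7,6.7,6.7,6.7,6.7,6.7],"slide":[[0,0,0.5],[0,0,0.5],[0,0,0.5],[0,0,0.5],[0,0,0],[0,0,0]],"delta_rot":[[0,0,0],[0,0,0],[0,0,0],[0,0,0],[0,0,0],[0,0,0]]}'; python3 -c "from h import *;print(where())"
python3 -m inch '{"jaw":[6.7,6.7,6.7,6.7,6.7,6.7],"slide":[[0,0,0.2],[0,0,0.2],[0,0,0],[0,0,0],[0,0,0],[0,0,0]],"delta_rot":[[0,0,0],[0,0,0],[0,0,0],[0,0,0],[0,0,0],[0,0,0]]}'; python3 -c "
from h import *;print(where(),observe()['wrist_torque'])
im=capture('wrist');cv2.imwrite('pics/w3.png',cv2.resize(im[180:384,100:412],(780,510),interpolation=cv2.INTER_CUBIC))"
```

```text
time: 4.6
ee_pos: [0.5425, 0.0537, 0.0351]
ee_rot: [-3.141, 0.0, 0.752]
contact_force: [0.1, 0.7, 0.1]
width: 0.783
finger_force: 0.0
(array([11.88828872, 61.56915766, 35.11772619]), array([0.10967083, 0.67329389, 0.13102271]))
time: 5.2
ee_pos: [0.5427, 0.0537, 0.0314]
ee_rot: [3.142, -0.0, 0.752]
contact_force: [-0.1, 0.3, 0.1]
width: 0.783
finger_force: 0.0
(array([12.07686926, 61.60761404, 31.4064286 ]), array([-0.10979897,  0.3110066 ,  0.08663006])) [-0.04509186  0.00860179 -0.01927967]
```

View pics/w3.png

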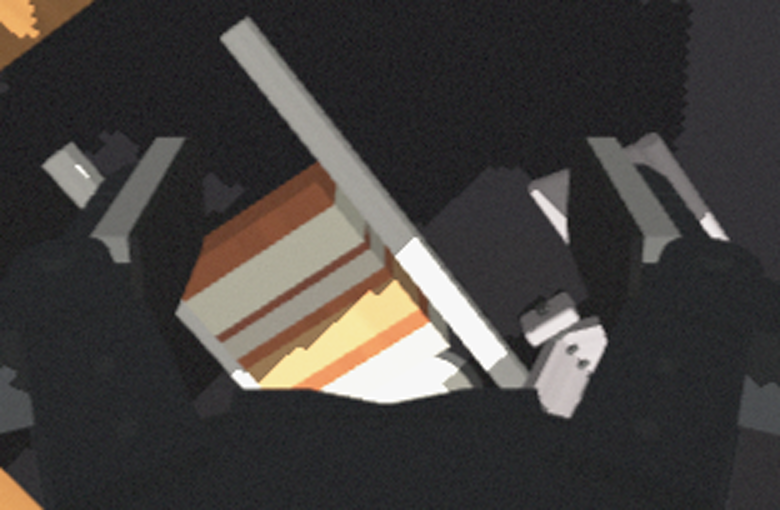

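The tips straddle slab and tab, and there is no clear force yet, so the tips sit several mm behind the TCP. I'll keep pressing down.

```bash
for i in 1; do :; done
python3 -m inch '{"jaw":[6.7,6.7,6.7,6.7],"slide":[[0,0,0.3],[0,0,0],[0,0,0],[0,0,0]],"delta_rot":[[0,0,0],[0,0,0],[0,0,0],[0,0,0]]}' | sed -n '2p;4p'
python3 -m inch '{"jaw":[6.7,6.7,6.7,6.7],"slide":[[0,0,0.2],[0,0,0],[0,0,0],[0,0,0]],"delta_rot":[[0,0,0],[0,0,0],[0,0,0],[0,0,0]]}'| sed -n '2p;4p'
python3 -m inch '{"jaw":[6.7,6.7,6.7,6.7],"slide":[[0,0,0.2],[0,0,0],[0,0,0],[0,0,0]],"delta_rot":[[0,0,0],[0,0,0],[0,0,0],[0,0,0]]}'| sed -n '2p;4p'
```

```text
ee_pos: [0.5427, 0.0537, 0.0284]
contact_force: [-0.3, 0.9, 0.6]
ee_pos: [0.5428, 0.0537, 0.0265]
contact_force: [-0.2, 0.4, 1.2]
ee_pos: [0.5428, 0.0537, 0.0245]
contact_force: [0.6, 0.0, 2.6]
```

```bash
python3 -m inch '{"jaw":[6.7,6.7,6.7,6.7],"slide":[[0,0,0.2],[0,0,0],[0,0,0],[0,0,0]],"delta_rot":[[0,0,0],[0,0,0],[0,0,0],[0,0,0]]}'| sed -n '2p;4p'
python3 -m inch '{"jaw":[6.7,6.7,6.7,6.7],"slide":[[0,0,0.15],[0,0,0],[0,0,0],[0,0,0]],"delta_rot":[[0,0,0],[0,0,0],[0,0,0],[0,0,0]]}'| sed -n '2p;4p'
python3 -c "
from h import *;print(where(),observe()['wrist_torque'])
im=capture('wrist');cv2.imwrite('pics/w4.png',cv2.resize(im[180:384,100:412],(780,510),interpolation=cv2.INTER_CUBIC))"
```

```text
ee_pos: [0.5429, 0.0537, 0.0225]
contact_force: [0.9, 0.6, 2.0]
ee_pos: [0.5428, 0.0536, 0.021]
contact_force: [1.2, 0.7, 3.8]
(array([12.22619245, 61.57396655, 20.96609882]), array([1.21858384, 0.66912549, 3.75081792])) [-0.05694733 -0.41776193  0.04269846]
```

View pics/w4.png

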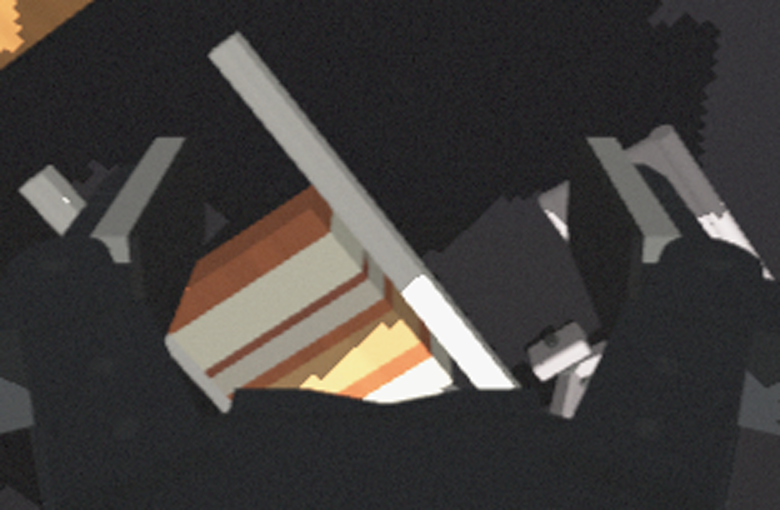

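The tab is being pushed down: its arm has visibly tilted at (575,385). I'll press a little more, up to about 5 N.

```bash
python3 -m inch '{"jaw":[6.7,6.7,6.7,6.7],"slide":[[0,0,0.1],[0,0,0],[0,0,0],[0,0,0]],"delta_rot":[[0,0,0],[0,0,0],[0,0,0],[0,0,0]]}'| sed -n '2p;4p'
python3 -m inch '{"jaw":[6.7,6.7,6.7,6.7],"slide":[[0,0,0.1],[0,0,0],[0,0,0],[0,0,0]],"delta_rot":[[0,0,0],[0,0,0],[0,0,0],[0,0,0]]}'| sed -n '2p;4p'
python3 -c "
from h import *
print(where(),observe()['wrist_torque'])
for c in ['scene']:
    im=capture(c);cv2.imwrite('pics/s5.png',cv2.resize(im[190:260,200:300],(800,560),interpolation=cv2.INTER_CUBIC))"
```

```text
ee_pos: [0.5427, 0.0537, 0.0199]
contact_force: [2.3, 0.9, 3.5]
ee_pos: [0.5428, 0.0537, 0.019]
contact_force: [2.4, 0.3, 4.4]
(array([12.213971  , 61.59163593, 18.974914  ]), array([2.43246803, 0.30299804, 4.42231782])) [-0.16157399 -0.55529421  0.13196241]
```

View pics/s5.png

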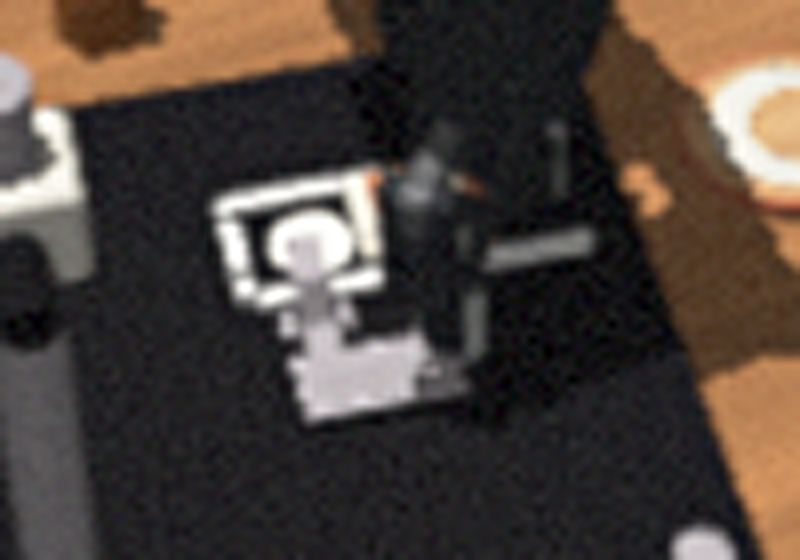

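Scene view: the tab at (375,375) lies nearly level, the tip presses on its +y end, and the slab is still behind the toe. I'll push along stage -y, which is tool (-0.81, +0.585).

```bash
python3 -m inch '{"jaw":[6.7,6.7,6.7,6.7,6.7,6.7,6.7,6.7],"slide":[[-0.24,0.175,0],[-0.24,0.175,0],[-0.24,0.175,0],[-0.24,0.175,0],[-0.24,0.175,0],[-0.24,0.175,0],[0,0,0],[0,0,0]],"delta_rot":[[0,0,0],[0,0,0],[0,0,0],[0,0,0],[0,0,0],[0,0,0],[0,0,0],[0,0,0]]}'
python3 -c "
from h import *
print(where(),observe()['wrist_torque'])"
python3 -m inch '{"jaw":[6.7,6.7,6.7,6.7,6.7,6.7,6.7],"slide":[[-0.24,0.175,0],[-0.24,0.175,0],[-0.24,0.175,0],[-0.24,0.175,0],[-0.24,0.175,0],[0,0,0],[0,0,0]],"delta_rot":[[0,0,0],[0,0,0],[0,0,0],[0,0,0],[0,0,0],[0,0,0],[0,0,0]]}'
python3 -c "
from h import *
print(where(),observe()['wrist_torque'])
for c in ['scene']:
    im=capture(c);cv2.imwrite('pics/s6.png',cv2.resize(im[190:260,200:300],(800,560),interpolation=cv2.INTER_CUBIC))"
```

```text
time: 8.95
ee_pos: [0.5389, 0.0357, 0.0186]
ee_rot: [-3.141, 0.001, 0.752]
contact_force: [0.2, -0.8, 2.7]
width: 0.787
finger_force: 1.9
(array([11.83078139, 43.20735933, 18.61914972]), array([ 0.20012153, -0.77044233,  2.72634635])) [-0.09528622  0.02755164 -0.0441979 ]
time: 9.65
ee_pos: [0.5364, 0.0211, 0.0188]
ee_rot: [3.141, 0.001, 0.752]
contact_force: [-0.5, 0.2, 2.9]
width: 0.783
finger_force: 1.9
(array([12.23777678, 28.43187258, 18.82551504]), array([-0.5381073 ,  0.23700268,  2.93607209])) [-0.00958232 -0.08383693 -0.02105865]
```

View pics/s6.png

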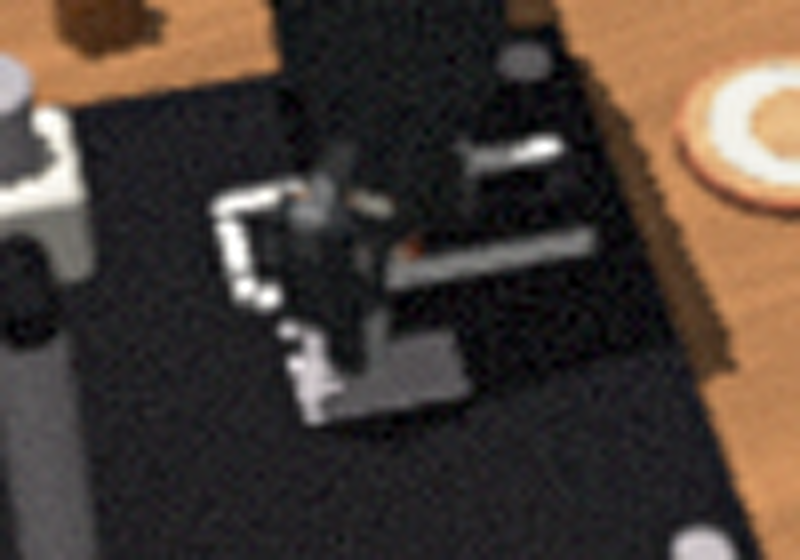

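The slab's end is now at about (410,245), i.e. stage y ≈ 37, so it has gone under the toe with roughly 9 mm left. I'll continue to the stop and watch the force.

```bash
python3 -m inch '{"jaw":[6.7,6.7,6.7,6.7,6.7,6.7,6.7],"slide":[[-0.16,0.117,0],[-0.16,0.117,0],[-0.16,0.117,0],[0,0,0],[0,0,0],[0,0,0],[0,0,0]],"delta_rot":[[0,0,0],[0,0,0],[0,0,0],[0,0,0],[0,0,0],[0,0,0],[0,0,0]]}' >/dev/null
python3 -c "
from h import *
print(where(),observe()['wrist_torque'])"
python3 -m inch '{"jaw":[6.7,6.7,6.7,6.7],"slide":[[-0.16,0.117,0],[0,0,0],[0,0,0],[0,0,0]],"delta_rot":[[0,0,0],[0,0,0],[0,0,0],[0,0,0]]}' >/dev/null
python3 -c "
from h import *
print(where(),observe()['wrist_torque'],observe()['finger_force'])"
python3 -m inch '{"jaw":[6.7,6.7,6.7,6.7],"slide":[[-0.08,0.058,0],[0,0,0],[0,0,0],[0,0,0]],"delta_rot":[[0,0,0],[0,0,0],[0,0,0],[0,0,0]]}' >/dev/null
python3 -c "
from h import *
print(where(),observe()['wrist_torque'],observe()['finger_force'])"
```

```text
(array([12.24222664, 22.84222127, 18.78767355]), array([0.42616595, 1.8053249 , 3.78297141])) [ 0.05246566 -0.09141245  0.05461437]
(array([12.26744337, 20.95061809, 18.81224373]), array([0.40006377, 2.75931034, 4.83578194])) [ 0.2057699  -0.10780134  0.09760418] 1.941282798507018
(array([12.29250767, 19.99877441, 18.81564084]), array([0.34056085, 2.7589947 , 3.74410134])) [ 0.32840243 -0.14878082  0.06141973] 1.9812953574000858
```

```bash
python3 -m inch '{"jaw":[6.7,6.7,6.7,6.7],"slide":[[-0.08,0.058,0],[0,0,0],[0,0,0],[0,0,0]],"delta_rot":[[0,0,0],[0,0,0],[0,0,0],[0,0,0]]}' >/dev/null
python3 -c "
from h import *
print(where(),observe()['wrist_torque'])"
python3 -m inch '{"jaw":[6.7,6.7,6.7,6.7],"slide":[[-0.08,0.058,0],[0,0,0],[0,0,0],[0,0,0]],"delta_rot":[[0,0,0],[0,0,0],[0,0,0],[0,0,0]]}' >/dev/null
python3 -c "
from h import *
print(where(),observe()['wrist_torque'],observe()['finger_force'])
for c in ['wrist']:
    im=capture('wrist');cv2.imwrite('pics/w7.png',cv2.resize(im[180:384,100:412],(780,510),interpolation=cv2.INTER_CUBIC))"
```

```text
(array([12.28904713, 18.94675549, 18.8088875 ]), array([-0.88479699,  1.2653281 ,  2.62604717])) [ 0.30505911 -0.07900565  0.07197895]
(array([12.27609421, 17.93994948, 18.80262578]), array([-0.69441392,  2.31549828,  3.11110504])) [ 0.20923271 -0.06084431  0.05026551] 1.980031959246844
```

View pics/w7.png

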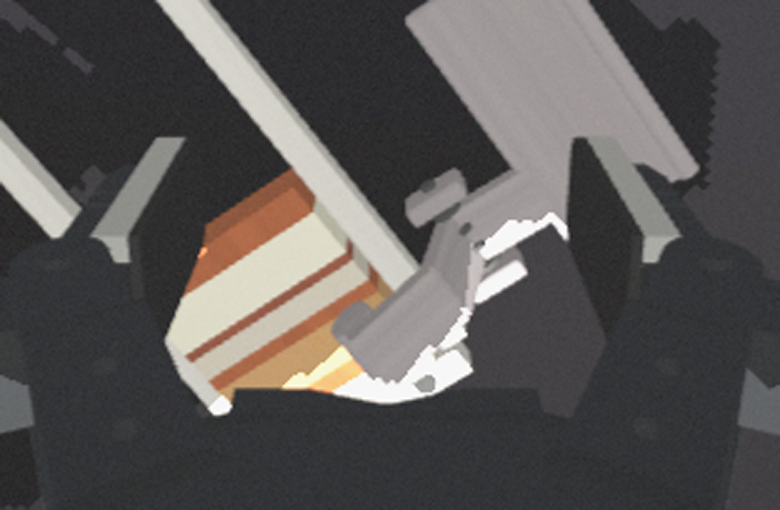

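The toe's arm now reaches over the slab and the pushing tip is on its dark +y end. I'll push on until it meets the stop firmly.

```bash
python3 -c "
from h import *
v=json.load(open('st.json'))
for y in (26,28,30,32): print(y,[((w2px('wrist',st(v[0],v[1:],(x/1e3,y/1e3,z/1e3)))-[100,180])/.4).round() for x,z in ((-1,30),(-1,20))])"
python3 -m inch '{"jaw":[6.7,6.7,6.7,6.7],"slide":[[-0.08,0.058,0],[0,0,0],[0,0,0],[0,0,0]],"delta_rot":[[0,0,0],[0,0,0],[0,0,0],[0,0,0]]}' >/dev/null
python3 -c "
from h import *
print(where(),observe()['wrist_torque'])"
python3 -m inch '{"jaw":[6.7,6.7,6.7,6.7],"slide":[[-0.08,0.058,0],[0,0,0],[0,0,0],[0,0,0]],"delta_rot":[[0,0,0],[0,0,0],[0,0,0],[0,0,0]]}' >/dev/null
python3 -c "
from h import *
print(where(),observe()['wrist_torque'],observe()['finger_force'])"
```

```text
26 [array([302., 199.]), array([308., 174.])]
28 [array([296., 190.]), array([301., 166.])]
30 [array([289., 182.]), array([295., 158.])]
32 [array([282., 174.]), array([288., 150.])]
(array([12.33161241, 16.9787404 , 18.84333058]), array([-1.05416079,  2.55658093,  3.03797358])) [ 0.30115598 -0.12822637  0.02125962]
(array([12.29826351, 16.1271419 , 18.82436907]), array([-0.91703963,  2.47061042,  3.46601978])) [ 0.46858577 -0.13146311 -0.02134026] 2.5622157395991962
```

```bash
python3 -m inch '{"jaw":[6.7,6.7,6.7,6.7],"slide":[[-0.08,0.058,0],[0,0,0],[0,0,0],[0,0,0]],"delta_rot":[[0,0,0],[0,0,0],[0,0,0],[0,0,0]]}' >/dev/null
python3 -c "
from h import *
print(where(),observe()['wrist_torque'],observe()['finger_force'])"
python3 -m inch '{"jaw":[6.7,6.7,6.7,6.7],"slide":[[-0.08,0.058,0],[0,0,0],[0,0,0],[0,0,0]],"delta_rot":[[0,0,0],[0,0,0],[0,0,0],[0,0,0]]}' >/dev/null
python3 -c "
from h import *
print(where(),observe()['wrist_torque'],observe()['finger_force'],observe()['width'])"
```

```text
(array([12.27602927, 15.59883947, 18.88177087]), array([1.15049599, 5.54519238, 3.76784337])) [ 0.88839241 -0.18963722 -0.1209661 ] 3.9647844426508527
(array([12.31053337, 15.24832871, 19.00079076]), array([0.32614549, 8.94146779, 4.23352029])) [ 1.25125557 -0.16481508 -0.23786924] 5.261088164843386 0.7870163783233094
```

Motion has stalled and the push force is up to 9 N: the slab is home. I'll back the pusher off 4 mm, then lift the hand straight up and away.

```bash
python3 -m inch '{"jaw":[6.7,6.7,6.7,6.7,6.7,6.7,6.7,6.7,6.7,6.7,6.7,6.7],"slide":[[0.16,-0.117,0],[0.16,-0.117,0],[0,0,0],[0,0,-0.4],[0,0,-0.4],[0,0,-0.6],[0,0,-1],[0,0,-2.5],[0,0,-4],[0,0,-4],[0,0,-4],[0,0,0]],"delta_rot":[[0,0,0],[0,0,0],[0,0,0],[0,0,0],[0,0,0],[0,0,0],[0,0,0],[0,0,0],[0,0,0],[0,0,0],[0,0,0],[0,0,0]]}'
python3 -c "
from h import *
im=capture('wrist'); P=camera_params('wrist'); print(where())
v=json.load(open('st.json'))
f=lambda *p:w2px('wrist',st(v[0],v[1:],np.array(p)/1000),P)
for p in ((-20,28,30),(-20,-18,26)): print(f(*p))
c=f(0,15,25).astype(int); x0,y0=max(0,c[0]-100),max(0,c[1]-75); k=4; b=cv2.resize(im[y0:y0+150,x0:x0+200],None,fx=k,fy=k,interpolation=cv2.INTER_CUBIC)
q=[tuple(int(t) for t in (f(*p)-[x0,y0]+.5)*k) for p in ((-39,28,30),(-1,28,30))]; cv2.line(b,*q,(255,0,0),1)
cv2.imwrite('pics/w8.png',b)"
```

```text
time: 14.85
ee_pos: [0.5383, 0.0107, 0.1962]
ee_rot: [3.132, -0.009, 0.752]
contact_force: [1.2, -0.5, 1.3]
width: 0.784
finger_force: 0.0
(array([ 14.50450113,  18.37786729, 192.71761039]), array([-0.013768  , -0.4480227 ,  0.24406626]))
[219.19677499 185.64172232]
[247.05556231 220.19289107]
```

View pics/w8.png

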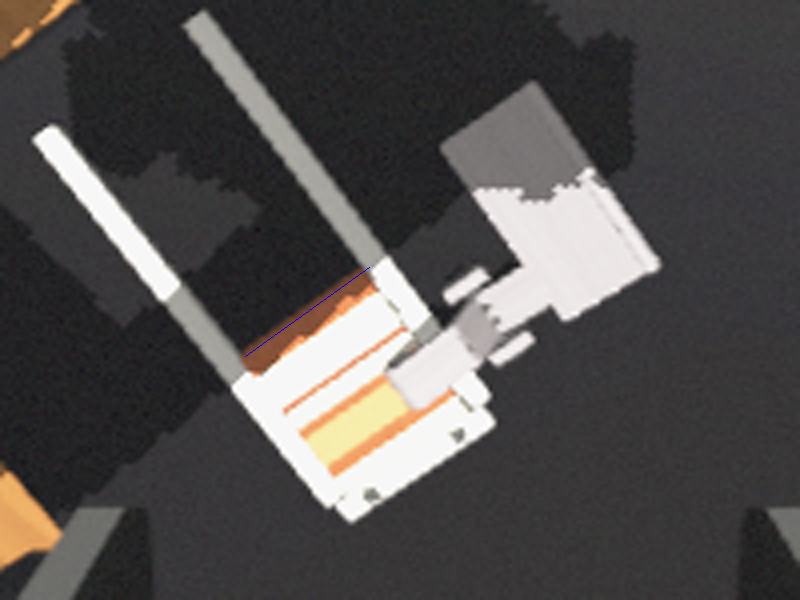

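The slab sits against the end stop with no gap at (415,440). Its +y end is on the predicted y = 28 line, and the toe rests on its top at (415,380). The hand is clear of everything, so I'm handing in.

```bash
python3 -m inch '{"jaw":[6.7,6.7,6.7],"slide":[[0,0,0],[0,0,0],[0,0,0]],"delta_rot":[[0,0,0],[0,0,0],[0,0,0]]}' | head -1; python3 -c "from workcell import *; print(hand_in())"
```

```text
time: 15.2
the job is handed in; nothing more can be done
None
```

The slab was pushed home against the end stop with the tab held down, the clip has closed on it, the hand is clear, and the job was handed in at 15.2 s; no verdict was returned.

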